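# Clamp a piston pump in its leak-check nest and hold its plunger out at the mark

## Task

Set the small piston pump up for its leak check: swing the handle of the toggle clamp beside it down until the clamp locks over centre with its rubber pad pressing on the pump, and then pull the pump's spring-loaded T-handle out until its bar is level with the pointer on the scale. Keep it there: finish while still holding the bar at the pointer against its spring, so that I can read the gauge. Do not let the plunger fly back, keep the pump seated in its nest, and leave the other things on the bench where they are.

Things in the scene. Friction and masses are not known exactly. Their poses are not given: they have to be found in the camera images.
- fixture: the leak-check nest, fixed: dark base plate 320 x 220 x 12 mm with a shallow frame in which the pump sits. Origin: on the bench surface under the middle of the pump; z up; x level along the pump (the T-handle is pulled towards -x, roughly to the robot); +y is the clamp's side (left, seen from the robot). 'Nest frame' below means this frame
- pump: the piston pump, 0.75 kg, loose in the nest: foot 112 (x) x 60 x 10 mm; square steel front head (front face at x = -56 mm, 50 mm wide) and white valve block (x 16 to 56 mm, 50 mm wide), both with tops 62 mm over the foot's underside; round barrel between; gauge at the far end. Origin: middle of the foot's underside, at 0, 0, 12 mm in the nest frame, same axes
- plunger (a joint): how far plunger and T-handle are drawn out, m: 0 = home (start), 0.050 = end stop. Spring return: 4 N at 0, 2 N more per 10 mm (12 N at 0.040), lightly damped: it runs home at once if let go
- pull_bar: the T-handle's cross bar: level steel bar, 12 mm thick, 90 mm long along the nest's y, on the plunger rod (8 mm thick, runs from its middle to +x into the pump). Origin: its middle; at home x = -110, y = 0, z = 50 mm in the nest frame, 48 mm clear of the pump's head. Pinch a half (10 to 45 mm from the middle) from above, fingers fore and aft, or hook it; the -y half is freer
- bar_center (a point): middle of the cross bar (moves with it)
- pointer: the index pointer: dark carriage 18 x 22 mm with a thumb screw (top 62 mm above the bench), fixed on the scale rail that runs along x beyond the bar's +y end; its blade points to -y, at the bar's height. Nest axes. The bar is at the mark when its middle has the same x, in the nest frame, as this origin and the blade: a pull of 20 to 40 mm, different each time
- pointer_tip (a point): tip of the pointer's blade, 5 mm beyond the bar's +y end (y = +50 mm, z = 50 mm in the nest frame)
- clamp_handle (a joint): angle of the toggle clamp's handle against the clamp's arm, rad: 0 = fully open, growing as the handle is swung to +y and down (the arm follows); 2.2 = stop, handle level, locked. Starts at 0 to 0.3; while open it stays where it is left. The pad meets the pump at about 1.7; the centre is passed at 2.08 (up to about 10 N at the grip), then the clamp drives itself to the stop and stays shut
- clamp_grip (a point): middle line of the handle's black rubber sleeve (18 mm thick, 85 mm long), 25 mm before its free end. It moves in the plane x = 36 mm of the nest frame; y, z there in mm and the sleeve's slope above level in rad, at joint value 0: 123, 207, 1.18; 0.75: 144, 188, 0.83; 1.5: 154, 160, 0.50; 1.9: 158, 128, 0.19; 2.2: 158, 95, -0.13. Push its -y (upper) side. The open arm beside it stays below z 170
- clamp_pad: rubber pad (18 mm across) on the spring spindle at the tip of the clamp's arm; the clamp's linkage swings it down on the middle of the valve block's top and presses about 10 N when locked. Origin: middle of the pad's face
- tube_carrier_1: grey plastic sample carrier, 122 x 22 x 58 mm, with capped tubes reaching 98 mm; a bystander, origin at its underside
- tube_carrier_2: a second such sample carrier with white caps; a bystander, origin at its underside
- jar: specimen jar, 56 mm across, 65 mm tall; a bystander, origin at its underside
- oil_bottle: slim white bottle, 32 mm across, 85 mm tall; a bystander, origin at its underside
- screwdriver: screwdriver, 160 mm long, lying by the right edge of the base plate; a bystander, origin at its underside
- spanner: open-ended spanner, 120 mm long, lying on the base plate to the right of the pump; a bystander, origin at its underside
- port_plug: brass plug, 20 mm across, 16 mm tall, standing on the base plate to the right of the pump, at the far end; a bystander, origin at its underside
- parts_tray: steel parts tray, 90 x 130 x 22 mm; a bystander, origin at its underside
Mind the look-alikes: they are no part of the job. Leave any red look-alike of the pump alone.

How it is judged:
On the way, in this order (a step that is already met when the one before it is completed fails the run):
1. the clamp is swung over centre and its pad presses on the seated pump, the plunger still home (value of joint clamp_handle above 2.13 rad and contact force between clamp_pad and pump above 5 N and z of pump in the frame of fixture below 0.017 m and distance of pump from where it was at the start of the episode below 0.006 m and angle between pump's own z axis and vertical below 0.06 rad and value of joint plunger below 0.005 m), for 0.2 s.
2. the plunger is drawn out to the pointer, the pump clamped (value of joint clamp_handle above 2.13 rad and contact force between clamp_pad and pump above 5 N and z of pump in the frame of fixture below 0.017 m and distance of pump from where it was at the start of the episode below 0.006 m and angle between pump's own z axis and vertical below 0.06 rad and x of bar_center in the frame of pointer between -0.004 and 0.004 m), for 0.2 s.
At the end, for the whole second after the job is handed in: the clamp handle is past centre (above 2.13 rad) with the pad pressing on the pump (over 5 N); the pump is seated in its nest (within 6 mm of its start, upright); the bar's middle is within 4 mm of the pointer along the nest's x axis; and the fingers still hold the bar there against the spring (all of step 2 and contact force between the fingers and pull_bar above 3 N); the arm keeps its last pose, push and grip.
It fails at once if the plunger flies back towards home (faster than 0.25 m/s) (velocity of joint plunger below -0.25 m/s).
It fails at once if the plunger is drawn out more than 8 mm while the clamp is not locked (value of joint plunger above 0.008 m and value of joint clamp_handle below 2.05 rad).
It fails at once if another thing on the bench is moved more than 30 mm (distance of any of tube_carrier_1, tube_carrier_2, jar, oil_bottle, screwdriver, spanner, port_plug, parts_tray from where it was at the start of the episode above 0.03 m).
It also fails if it takes over 48 s, if anything falls off the work surface, if the arm or the gripper's body presses on something with over 40 N, if the wrist force passes 120 N, or if a joint passes its speed limit or range.

## Robot

A 7-joint arm with a two-finger parallel gripper is mounted at the origin on the work surface. World frame = base frame: x ahead of the robot, y to its left, z up, the work surface at z = 0. Lengths are in m, angles in rad, forces in N, time in s.
With the tool pointing down it reaches from about 0.425 to 0.825 m from the base axis. Payload 3.6 kg.
Tool frame: the origin (TCP) lies on the centre line of the jaws, within the pads' length; the fingertips stand 8 mm ahead of it and the grasp point (between the pads) lies 11 mm behind it; z points along the fingers, y is the line along which they close (so a half turn about z gives the same grasp; the last joint's range is limited). The gripper opens to 85 mm and grips with 20 to 120 N. Pads are 22 mm wide; open, the fingers measure 114 mm over their backs; the gripper's body (76 mm by 85 mm) begins 54 mm behind the grasp point. The pads swing forward as they close: fully open they stand 13 mm farther back than shut.
Start: joints at [1.24, 0.615, -0.013, 1.423, 0.008, 1.103, -0.04], TCP at [0.195, -0.62, 0.239] pointing down, gripper open.
Joint ranges: [-3.12, 3.12], [-0.3, 2.06], [-1.34, 1.32], [0.26, 2.42], [-1.36, 4.5], [0.01, 1.98], [-2.84, 2.84]. Speed limits (rad/s): [2.79, 2.79, 3.14, 3.14, 3.14, 3.14, 3.14].

## Interface

Orientations are given as a rotation vector (axis times angle).
In Python, from plant import arm, vision gives the robot as it stands.
- The arm moves only by the tool apply_moves, never from a script. Its argument "targets" is a list of rows, each a list of 3 entries, a list of its own where there are three numbers: the opening, from -1 (shut) to 1 (fully open), then the shift along the world's x, y, z normalised to -1 to 1, where 1 is 0.5 m, then the turn, a rotation vector about the world's x, y, z normalised to -1 to 1, where 1 is pi/2 rad. In form: [[fingers, [dx, dy, dz], [rx, ry, rz]], ...]. A call has 1 to 20 rows; each row is the pose to reach, as a shift and turn from the pose commanded when the call began; what a row does not reach only later rows make up. A row lasts 1/8 s, in which the tool goes at most 62.5 mm and 10.7 degrees, less where a joint would pass 70% of its speed; a pose out of reach is approached as far as the arm can. A call with a number of a shift or a turn outside -1 to 1 is refused whole. A call with a gripper value outside its range is refused whole. The fingers move at their own pace and stop on an object; "grip_force" is the grip in N (left out, the last holds). Time passes only in rows, so rows that repeat a pose let the fingers close. It gives the time, the measured TCP pose, the force, the opening and the grip force at its end, in the units of the state.
- arm.sense(): the state, without advancing time (a new reading comes with each control period).
- vision.snapshot(name): name is "scene" or "top" or "wrist"; returns the picture (384x512x3 uint8, blue, green, red); there is no depth.
- vision.calibration(name): a dict with "K" (3x3 intrinsics, pixels), "rvec" (rotation vector, rad) and "tvec" (3), from world to camera coordinates, as OpenCV has them. Camera axes: x right, y down, z forward; pixel columns grow to the right and rows downward; lengths in m; the calibration is good to about 2 mm. A picture is of the moment at which its call begins: read the wrist's pose just before it. calibration takes no time and is no camera call; for the wrist camera it gives the pose at the moment of the call.
- arm.sign_off(): hands the job in; it is judged then, once.
The state is a dict: "time": time; "qpos": joint angles; "joint_vel": joint speeds; "joint_efforts": joint torques, N m; "position": TCP position; "tcp_rot": TCP orientation; "wrist_force": force on the tool from outside, world axes, zero at the start; "moment": the same for the moment, N m; "width": finger opening in m; "finger_force": force on a finger pad.
Only numpy, scipy, OpenCV 4.12 (cv2) and the standard library are available. Lean on these libraries where they do the work, as an engineer would, in place of code of your own. Each camera call takes 0.05 s, during which the arm holds its last target. There are 200 camera calls.

## Working session

There is one attempt and no reset: what is moved stays moved. The work goes in short steps, Python scripts to look and compute and a tool call to move; the robot and the scene stay as the last step left them, time stands still between calls to the robot, and variables do not carry over. Pictures are saved under pics/ and viewed, at most 10 in all, crops included, and the job is handed in when it is done.

Besides the shell and the picture viewer there is one more tool, called after "Emit:" as a command line: name --argument value ..., lists and objects as JSON in quotes. apply_moves: Moves the arm, as the interface text tells. Its arguments: {"type":"object","properties":{"targets":{"type":"array","items":{"type":"array"}},"grip_force":{"type":"number"}},"required":["targets"]}

```bash
mkdir -p pics
python3 - <<'E'
from plant import arm, vision
import cv2,numpy as np
s=arm.sense();print(s['time'],s['position'],s['tcp_rot'],s['width'])
for n in("scene","top"):
    cv2.imwrite(f"pics/{n}0.png",cv2.resize(vision.snapshot(n),(768,576)))
    c=vision.calibration(n);R=cv2.Rodrigues(np.array(c['rvec'],float))[0];print(n,c['K'],R,-R.T@np.array(c['tvec']).ravel())
E
```

```text
0.0 [ 0.19484253 -0.61932461  0.2381204 ] [-3.10262559e+00 -4.76653281e-01  7.41339998e-04] 0.08525604850194286
scene [[374.68705114   0.         253.42678738]
 [  0.         374.68705114 194.01454551]
 [  0.           0.           1.        ]] [[ 0.86829035  0.49593361  0.0110328 ]
 [ 0.30829544 -0.52207869 -0.79522812]
 [-0.38862036  0.69389026 -0.60620996]] [ 1.01055448 -0.9427721   0.97377249]
top [[470.54149659   0.         251.23959683]
 [  0.         470.54149659 185.27272032]
 [  0.           0.           1.        ]] [[ 0.00898847 -0.99993044  0.00763635]
 [-0.99664585 -0.00957962 -0.08127287]
 [ 0.08134037 -0.00688022 -0.99666263]] [ 0.38176158 -0.00963059  1.46062242]
```

View pics/scene0.png

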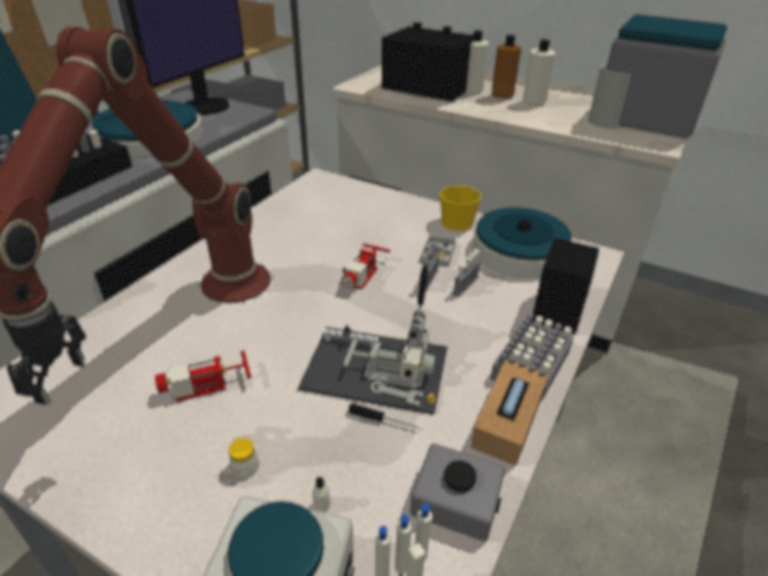

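View pics/top0.png

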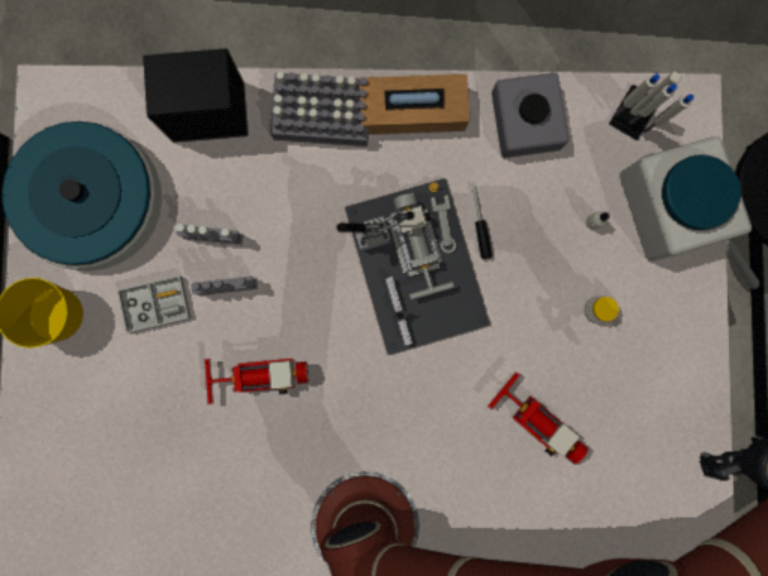

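The scene view shows the fixture at about (375,370). In the top view its plate corners are near (346,208), (445,180), (490,325) and (388,353), with the bar around (432,291) and the black clamp sleeve near (352,228). I'll zoom in on that area.

Run:
```python
import cv2
from plant import vision
a=vision.snapshot("top")[112:242,222:332]; cv2.imwrite("pics/t1.png",cv2.resize(a,None,fx=4.6,fy=4.6,interpolation=cv2.INTER_CUBIC))
b=vision.snapshot("scene")[150:290,195:305]; cv2.imwrite("pics/s1.png",cv2.resize(b,None,fx=4.2,fy=4.2,interpolation=cv2.INTER_CUBIC))
```

```text
(no output)
```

View pics/t1.png

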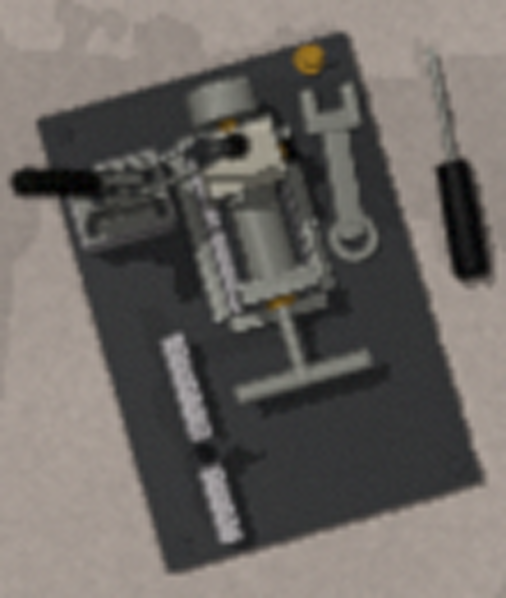

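View pics/s1.png

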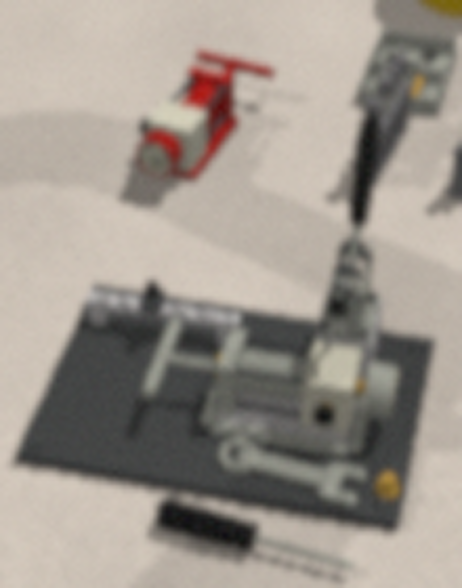

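The top crop shows plate corners at (40,120), (348,33), (485,483) and (170,572). The bar ends are at (237,393) and (371,354), the pointer screw at (207,453), and the sleeve runs from (15,182) to (100,184). In the scene crop the bar runs from (175,325) to (150,392), the pointer screw is at (153,288), and the sleeve runs from (372,112) to (359,225).

```bash
cat > h.py <<'E'
from plant import arm, vision
import cv2,numpy as np
from scipy.optimize import least_squares
def cam(n):
    c=vision.calibration(n);return np.array(c['K'],float),np.array(c['rvec'],float),np.array(c['tvec'],float)
def proj(n,P):
    K,r,t=cam(n);return cv2.projectPoints(np.array(P,float).reshape(-1,1,3),r,t,K,None)[0].reshape(-1,2)
def ray(n,uv,z):
    K,r,t=cam(n);R=cv2.Rodrigues(r)[0];C=-R.T@t.ravel();d=R.T@np.linalg.inv(K)@np.array([uv[0],uv[1],1.]);return C+d*(z-C[2])/d[2]
def nest(p,P):
    c,s=np.cos(p[2]),np.sin(p[2]);P=np.atleast_2d(P);return np.c_[p[0]+c*P[:,0]-s*P[:,1],p[1]+s*P[:,0]+c*P[:,1],P[:,2]]
E
python3 - <<'E'
from h import *
T=lambda u,v:(222+(u+.5)/4.6-.5,112+(v+.5)/4.6-.5)
S=lambda u,v:(195+(u+.5)/4.2-.5,150+(v+.5)/4.2-.5)
cor=np.array([ray("top",T(*c),.012) for c in[(40,120),(348,33),(485,483),(170,572)]])
print(np.round(cor,3),[np.linalg.norm(cor[i]-cor[(i+1)%4]) for i in range(4)])
yaws=[np.arctan2(*(cor[0]-cor[3])[1::-1]),np.arctan2(*(cor[1]-cor[2])[1::-1]),np.arctan2(*(cor[0]-cor[1])[1::-1])-np.pi/2]
b=[ray("top",T(*c),.056) for c in[(237,393),(371,354)]];d=b[0]-b[1]
print("yaws",yaws,np.arctan2(d[1],d[0])-np.pi/2,np.linalg.norm(d))
# fit nest pose: corners centre unknown offset -> params x,y,yaw,ox,oy,ptr x,ptr y,h
tab=np.array([[0,.123,.207,1.18],[.75,.144,.188,.83]])
def grip(q):return np.array([.036]+[np.interp(q,tab[:,0],tab[:,i]) for i in(1,2)]), np.interp(q,tab[:,0],tab[:,3])
def pts(p):
    x,y,w,ox,oy,px,py,q=p
    pl=[(ox+a*.16,oy+b*.11,.012) for a,b in((1,1),(1,-1),(-1,-1),(-1,1))]
    g,sl=grip(q);u=np.array([0,np.cos(sl),np.sin(sl)])
    top=nest(p,pl+[(-.11,.045,.056),(-.11,-.045,.056),(px,py,.062),g+.025*u,g-.06*u])
    sc=nest(p,[(-.11,.045,.05),(-.11,-.045,.05),(px,py,.062),g+.025*u,g-.06*u])
    return np.r_[proj("top",top),proj("scene",sc)]
obs=np.array([T(*c) for c in[(40,120),(348,33),(485,483),(170,572),(237,393),(371,354),(207,453),(15,182),(100,184)]]+[S(*c) for c in[(175,325),(150,392),(153,288),(372,112),(359,225)]])
p0=[.6,-.1,yaws[0],0,0,-.14,.07,.1]
r=least_squares(lambda p:(pts(p)-obs).ravel(),p0,loss='soft_l1')
print(np.round(r.x,4));print(np.round((pts(r.x)-obs),1).tolist())
np.save("p.npy",r.x)
g,sl=grip(r.x[7]);print("grip",g,sl,nest(r.x,g))
for q in [(.036,.123,.207),(.036,.144,.188),(.036,.154,.16),(.036,.158,.128),(.036,.158,.095),(-.11,-.03,.05),(r.x[5],-.03,.05)]: print(q,np.round(nest(r.x,q),4))
E
```

```text
[[ 0.648  0.047  0.012]
 [ 0.71  -0.162  0.012]
 [ 0.406 -0.254  0.012]
 [ 0.344 -0.043  0.012]] [np.float64(0.21758578340413912), np.float64(0.3180606659825254), np.float64(0.21889064930949026), np.float64(0.31666339003849925)]
yaws [np.float64(0.28934289275084785), np.float64(0.2934299577065865), np.float64(0.28898786708947233)] 0.2925504531151262 0.09103706800904213
[ 0.5801 -0.098   0.2898 -0.0523  0.0104 -0.1405  0.0753  0.3546]
[[-0.4, -0.3], [0.3, -0.6], [0.1, 0.1], [-0.1, 0.7], [0.4, -0.0], [0.1, 0.1], [0.1, -0.5], [0.2, 0.2], [-1.7, -0.6], [0.2, -0.6], [-0.7, 0.5], [-0.4, -0.9], [0.1, 2.3], [-0.1, -0.9]]
grip [0.036      0.13292822 0.19801732] 1.0145296440094487 [[0.57661196 0.03967897 0.19801732]]
(0.036, 0.123, 0.207) [[0.5794 0.0302 0.207 ]]
(0.036, 0.144, 0.188) [[0.5734 0.0503 0.188 ]]
(0.036, 0.154, 0.16) [[0.5706 0.0599 0.16  ]]
(0.036, 0.158, 0.128) [[0.5694 0.0637 0.128 ]]
(0.036, 0.158, 0.095) [[0.5694 0.0637 0.095 ]]
(-0.11, -0.03, 0.05) [[ 0.4833 -0.1582  0.05  ]]
(np.float64(-0.14054640417652434), -0.03, 0.05) [[ 0.454  -0.1669  0.05  ]]
```

```bash
cat >> h.py <<'E'
from scipy.spatial.transform import Rotation as Rn
def here():
    s=arm.sense();p=np.load("p.npy");w=np.array(s['position'])-[p[0],p[1],0];c,sn=np.cos(p[2]),np.sin(p[2])
    R=Rn.from_rotvec(s['tcp_rot']).as_matrix();zt=R[:,2]
    print("t %.2f world"%s['time'],np.round(s['position'],4),"nest",np.round([c*w[0]+sn*w[1],-sn*w[0]+c*w[1],w[2]],4),"yawx-nest %.3f"%(np.arctan2(R[1,0],R[0,0])-p[2]),"zt",np.round(zt,3),"F",np.round(s['wrist_force'],1),"w %.4f ff"%s['width'],np.round(s['finger_force'],1),"q7 %.2f"%s['qpos'][6]);return s
def shift(P,frm):  # nest TCP targets -> normalised shifts
    return np.round((nest(np.load("p.npy"),P)-np.array(frm))/.5,3).tolist()
E
python3 - <<'E'
from h import *
s=here();print(shift([(.036,.085,.30),(.036,.085,.213)],s['position']))
print("push path (rel. to nest .036,.085,.213)")
t=np.array([[0,123,207,1.18],[.75,144,188,.83],[1.5,154,160,.5],[1.9,158,128,.19],[2.2,158,95,-.13]])
f=nest(np.load("p.npy"),(.036,.085,.213))[0]
for q in np.arange(0.2,2.41,.2):
    q2=min(q,2.2);y,z,sl=[np.interp(q2,t[:,0],t[:,i]) for i in(1,2,3)]
    d=-9+4
    cy,cz=y+d*np.sin(sl),z-d*np.cos(sl)
    print(round(q,2),np.round([cy-11+3*q2,cz+8],1),shift([(.036,(cy-11+3*q2)/1e3,(cz+8)/1e3)],f))
E
```

```text
t 0.20 world [ 0.1949 -0.6196  0.2386] nest [-0.5182 -0.3898  0.2386] yawx-nest 0.015 zt [-0.     0.002 -1.   ] F [ 0.1 -0.1  0.4] w 0.0854 ff 0.0 q7 -0.04
[[0.791, 1.227, 0.123], [0.791, 1.227, -0.051]]
push path (rel. to nest .036,.085,.213)
0.2 [113.8 212.3] [[-0.016, 0.055, -0.001]]
0.4 [120.2 207.6] [[-0.02, 0.067, -0.011]]
0.6 [126.7 202.9] [[-0.024, 0.08, -0.02]]
0.8 [132.5 197.6] [[-0.027, 0.091, -0.031]]
1.0 [136.  190.4] [[-0.029, 0.098, -0.045]]
1.2 [139.6 183.2] [[-0.031, 0.105, -0.06]]
1.4 [143.3 176. ] [[-0.033, 0.112, -0.074]]
1.6 [146.7 164.6] [[-0.035, 0.118, -0.097]]
1.8 [150.1 148.8] [[-0.037, 0.125, -0.128]]
2.0 [152.6 130. ] [[-0.039, 0.13, -0.166]]
2.2 [154.2 108. ] [[-0.04, 0.133, -0.21]]
2.4 [154.2 108. ] [[-0.04, 0.133, -0.21]]
```

Emit:
apply_moves --targets '[[-1,[0.06,0.1,0.06],[0,0,0.1]],[-1,[0.14,0.2,0.13],[0,0,0.2]],[-1,[0.22,0.3,0.13],[0,0,0.3]],[-1,[0.3,0.4,0.13],[0,0,0.4]],[-1,[0.38,0.5,0.13],[0,0,0.5]],[-1,[0.46,0.6,0.13],[0,0,0.6]],[-1,[0.54,0.68,0.13],[0,0,0.7]],[-1,[0.6,0.76,0.13],[0,0,0.8]],[-1,[0.66,0.84,0.13],[0,0,0.9]],[-1,[0.72,0.92,0.13],[0,0,0.99]],[-1,[0.791,1.0,0.13],[0,0,0.99]],[-1,[0.791,1.0,0.13],[0,0,0.99]],[-1,[0.791,1.0,0.13],[0,0,0.99]],[-1,[0.791,1.0,0.13],[0,0,0.99]],[-1,[0.791,1.0,0.13],[0,0,0.99]]]'

```text
time: 2.08
position: [0.59, -0.1215, 0.3044]
tcp_rot: [1.881, 2.516, -0.001]
wrist_force: [0.8, -0.2, -0.4]
width: 0.0002
finger_force: 0.0
```

Run:
```python
from h import *
s=here();print(shift([(.036,.085,.30),(.036,.085,.213)],s['position']))
im=vision.snapshot("wrist");cv2.imwrite("pics/w1.png",im)
g=proj("wrist",nest(np.load("p.npy"),[(-.11,.045,.05),(-.11,-.045,.05),(-.1405,.05,.05),(.036,.133,.198)]));print(g)
```

```text
t 2.08 world [ 0.59   -0.1215  0.3044] nest [ 0.0028 -0.0254  0.3044] yawx-nest 1.568 zt [-0.    -0.001 -1.   ] F [ 0.8 -0.2 -0.4] w 0.0002 ff 0.0 q7 0.22
[[0.001, 0.23, -0.009], [0.001, 0.23, -0.183]]
[[144.54944889  94.61115859]
 [151.44425903 174.8808927 ]
 [116.0998115   89.90481235]
 [301.96678365 -55.17914084]]
```

View pics/w1.png

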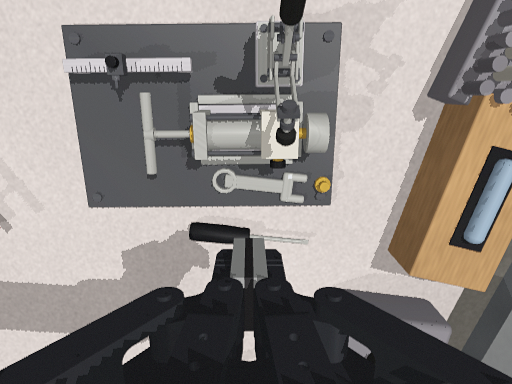

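The wrist view matches the fit: the bar runs from (145,94) to (152,174) and the blade tip is near (117,92), both within about 1 px of prediction. Next is the sleeve approach.

Emit:
apply_moves --targets '[[-1,[0.001,0.12,0],[0,0,0]],[-1,[0.001,0.23,-0.02],[0,0,0]],[-1,[0.001,0.23,-0.1],[0,0,0]],[-1,[0.001,0.23,-0.183],[0,0,0]],[-1,[0.001,0.23,-0.183],[0,0,0]],[-1,[0.001,0.23,-0.183],[0,0,0]]]'

```text
time: 2.88
position: [0.5922, -0.0051, 0.2144]
tcp_rot: [1.878, 2.516, 0.003]
wrist_force: [0.2, 1.2, 0.2]
width: 0.0002
finger_force: 0.0
```

Run:
```python
from h import *
s=here()
im=vision.snapshot("wrist");b=vision.snapshot("scene")[130:270,200:310]
b=cv2.resize(b,None,fx=2.743,fy=2.743,interpolation=cv2.INTER_CUBIC);h=cv2.resize(b,(int(b.shape[1]*384/b.shape[0]),384))
cv2.imwrite("pics/w2.png",np.hstack([im[:, :480],h]))
```

```text
t 2.88 world [ 0.5922 -0.0051  0.2144] nest [0.0381 0.0855 0.2144] yawx-nest 1.569 zt [ 0.003  0.    -1.   ] F [0.2 1.2 0.2] w 0.0002 ff 0.0 q7 -0.02
```

View pics/w2.png

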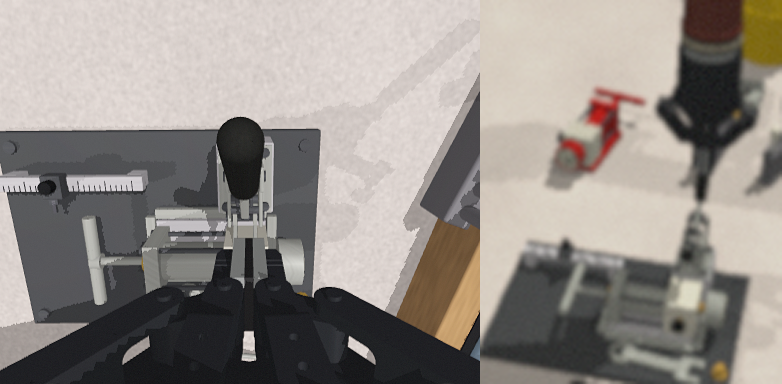

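The sleeve sits at (240,155), ahead of the closed fingers at (248,250) and almost in line with them. I'll start pushing.

Emit:
apply_moves --targets '[[-1,[-0.012,0.03,-0.003],[0,0,0]],[-1,[-0.018,0.05,-0.004],[0,0,0]],[-1,[-0.022,0.06,-0.008],[0,0,0]],[-1,[-0.025,0.067,-0.014],[0,0,0]],[-1,[-0.027,0.074,-0.019],[0,0,0]],[-1,[-0.029,0.08,-0.024],[0,0,0]],[-1,[-0.031,0.091,-0.034],[0,0,0]],[-1,[-0.033,0.098,-0.048],[0,0,0]],[-1,[-0.035,0.105,-0.063],[0,0,0]],[-1,[-0.037,0.112,-0.077],[0,0,0]],[-1,[-0.037,0.112,-0.077],[0,0,0]]]'

```text
time: 4.35
position: [0.5709, 0.0533, 0.1732]
tcp_rot: [-1.873, -2.517, 0.001]
wrist_force: [0.3, -0.0, -0.2]
width: -0.0
finger_force: 0.0
```

Run:
```python
from h import *
s=here()
im=vision.snapshot("wrist");b=vision.snapshot("scene")[130:270,200:310]
h=cv2.resize(b,(302,384),interpolation=cv2.INTER_CUBIC)
cv2.imwrite("pics/w3.png",np.hstack([im[:, :480],h]))
```

```text
t 4.35 world [0.5709 0.0533 0.1732] nest [0.0344 0.1476 0.1732] yawx-nest 1.572 zt [-0.004  0.002 -1.   ] F [ 0.3 -0.  -0.2] w -0.0000 ff 0.0 q7 -0.15
```

View pics/w3.png

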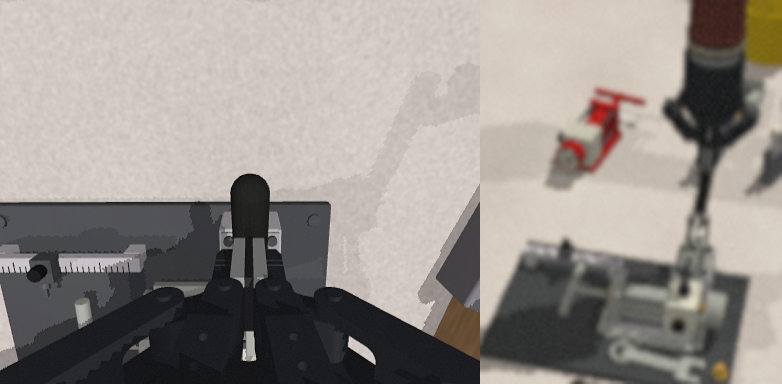

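The handle is being swung and now lies against the fingertips at (250,235). I'll continue down over centre.

Emit:
apply_moves --targets '[[-1,[0,0.0,-0.012],[0,0,0]],[-1,[0,0.003,-0.024],[0,0,0]],[-1,[0,0.004,-0.036],[0,0,0]],[-1,[0,0.006,-0.048],[0,0,0]],[-1,[-0.001,0.008,-0.06],[0,0,0]],[-1,[-0.002,0.009,-0.072],[0,0,0]],[-1,[-0.002,0.01,-0.084],[0,0,0]],[-1,[-0.002,0.01,-0.096],[0,0,0]],[-1,[-0.002,0.01,-0.108],[0,0,0]],[-1,[-0.002,0.01,-0.12],[0,0,0]],[-1,[-0.002,0.01,-0.13],[0,0,0]],[-1,[-0.002,0.01,-0.13],[0,0,0]],[-1,[-0.002,0.01,-0.13],[0,0,0]]]'

```text
time: 6.08
position: [0.5719, 0.0558, 0.1108]
tcp_rot: [1.878, 2.517, -0.0]
wrist_force: [-3.8, -1.6, 9.5]
width: -0.0002
finger_force: 4.6
```

Run:
```python
from h import *
s=here()
```

```text
t 6.08 world [0.5719 0.0558 0.1108] nest [0.036  0.1497 0.1108] yawx-nest 1.570 zt [ 0.001 -0.001 -1.   ] F [-3.8 -1.6  9.5] w -0.0002 ff 4.6 q7 -0.21
```

Emit:
apply_moves --targets '[[-1,[0,0,-0.006],[0,0,0]],[-1,[0,0,-0.006],[0,0,0]]]'

```text
time: 6.32
position: [0.5719, 0.0557, 0.1079]
tcp_rot: [1.878, 2.517, -0.0]
wrist_force: [-2.8, -1.3, 10.8]
width: -0.0003
finger_force: 5.3
```

Emit:
apply_moves --targets '[[-1,[0,0,0.04],[0,0,0]],[-1,[0,0,0.12],[0,0,0]],[-1,[0,0,0.24],[0,0,0]],[-1,[0,-0.1,0.36],[0,0,0]],[-1,[-0.03,-0.2,0.36],[0,0,0]],[-1,[-0.06,-0.28,0.36],[0,0,0]],[1,[-0.09,-0.28,0.36],[0,0,0]],[1,[-0.12,-0.28,0.36],[0,0,0]],[1,[-0.12,-0.28,0.36],[0,0,0]],[1,[-0.12,-0.28,0.36],[0,0,0]]]'

```text
time: 7.58
position: [0.5122, -0.0839, 0.2863]
tcp_rot: [1.878, 2.518, 0.001]
wrist_force: [-0.7, -0.2, -0.5]
width: 0.072
finger_force: 0.0
```

Run:
```python
from h import *
s=here()
im=vision.snapshot("wrist");b=vision.snapshot("scene")[130:270,200:310]
h=cv2.resize(b,(302,384),interpolation=cv2.INTER_CUBIC)
p=np.load("p.npy")
print(proj("wrist",nest(p,[(-.11,.045,.05),(-.11,-.045,.05),(-.1405,.05,.05),(-.1405,p[6],.062),(.036,.158,.095)])),p[5:7])
cv2.imwrite("pics/w4.png",np.hstack([im[:, :480],h]))
```

```text
t 7.58 world [ 0.5122 -0.0839  0.2863] nest [-0.0611  0.0329  0.2863] yawx-nest 1.570 zt [ 0.001  0.    -1.   ] F [-0.7 -0.2 -0.5] w 0.0720 ff 0.0 q7 0.18
[[203.03349799 150.18098446]
 [205.97828536 227.07352864]
 [174.73510951 145.60667356]
 [170.82130687 122.82559463]
 [359.55010722  29.3847024 ]] [-0.1405464   0.07533958]
```

View pics/w4.png

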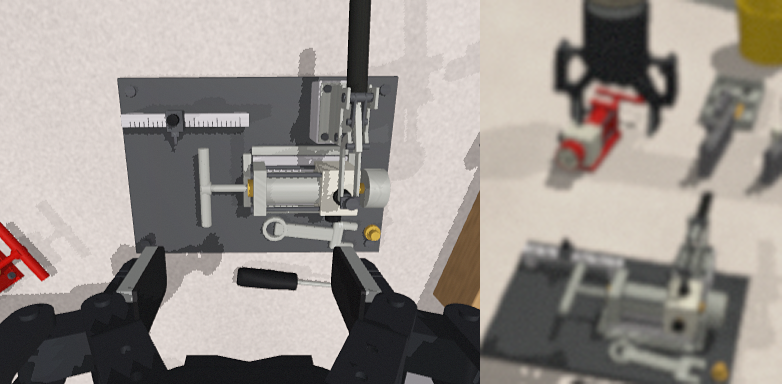

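Run:
```python
from h import *
p=np.load("p.npy")
t=np.array([[0,123,207,1.18],[.75,144,188,.83],[1.5,154,160,.5],[1.9,158,128,.19],[2.2,158,95,-.13]])
for q in (1.7,1.8,1.9,2,2.08,2.2):
    y,z,sl=[np.interp(q,t[:,0],t[:,i]) for i in(1,2,3)];e=25
    E_=(.036,(y+e*np.cos(sl))/1e3,(z+e*np.sin(sl))/1e3);B=(.036,(y-60*np.cos(sl))/1e3,(z-60*np.sin(sl))/1e3)
    a=proj("scene",nest(p,[E_,B]));w=proj("wrist",nest(p,[E_,B]))
    print(q,np.round((a-[200,130])*2.743+[480,0],0).tolist(),np.round(w,0).tolist(), "top z at y=.150:",z+(150-y)*np.tan(sl)+9/np.cos(sl))
```

```text
1.7 [[710.0, 160.0], [698.0, 213.0]] [[388.0, -19.0], [364.0, 100.0]] top z at y=.150: 151.40729121900486
1.8 [[709.0, 165.0], [698.0, 215.0]] [[383.0, -17.0], [362.0, 100.0]] top z at y=.150: 143.41341187591007
1.9 [[709.0, 170.0], [698.0, 218.0]] [[378.0, -16.0], [361.0, 100.0]] top z at y=.150: 135.626371223637
2 [[709.0, 178.0], [698.0, 221.0]] [[372.0, -11.0], [359.0, 101.0]] top z at y=.150: 125.36312650321388
2.08 [[708.0, 184.0], [697.0, 223.0]] [[367.0, -7.0], [358.0, 101.0]] top z at y=.150: 117.21601802136337
2.2 [[707.0, 194.0], [697.0, 226.0]] [[361.0, -2.0], [356.0, 101.0]] top z at y=.150: 105.12248776861993
```

The clamp looks locked: the sleeve tip is at about (706,195) in the scene crop, against a prediction of (707,194) for 2.2 rad. I'll zoom in on the bar and pointer.

Run:
```python
import cv2
im=cv2.imread("pics/w4.png")[95:245,110:270]
cv2.imwrite("pics/w4z.png",cv2.resize(im,(640,600),interpolation=cv2.INTER_CUBIC))
```

```text
(no output)
```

View pics/w4z.png

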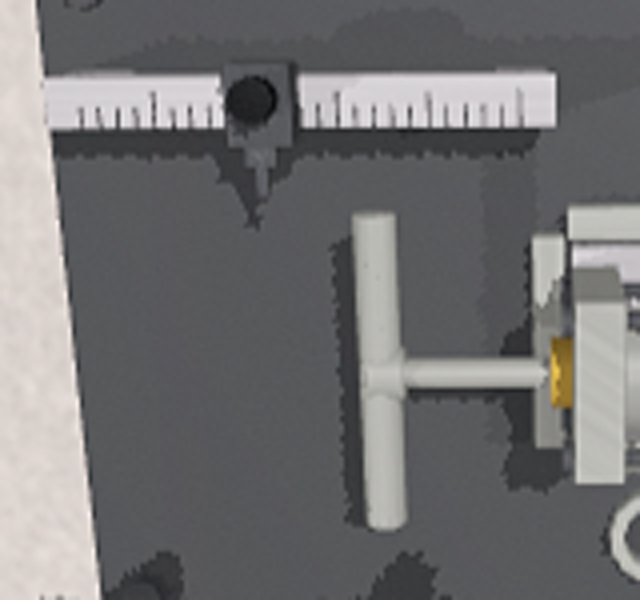

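Run:
```python
from h import *
s=here();print(shift([(-.1093,-.032,.16),(-.1093,-.032,.041)],s['position']), shift([(-.1093-.0302,-.032,.041)],nest(np.load("p.npy"),(-.1093,-.032,.041))[0]))
```

```text
t 7.67 world [ 0.5122 -0.0838  0.2862] nest [-0.061   0.033   0.2862] yawx-nest 1.571 zt [ 0.  0. -1.] F [-0.6 -0.3 -1. ] w 0.0848 ff 0.0 q7 0.18
[[-0.055, -0.152, -0.252], [-0.055, -0.152, -0.49]] [[-0.058, -0.017, 0.0]]
```

Emit:
apply_moves --targets '[[-0.06,[-0.055,-0.1,0],[0,0,0]],[-0.06,[-0.055,-0.152,-0.1],[0,0,0]],[-0.06,[-0.055,-0.152,-0.2],[0,0,0]],[-0.06,[-0.055,-0.152,-0.26],[0,0,0]],[-0.06,[-0.055,-0.152,-0.26],[0,0,0]],[-0.06,[-0.055,-0.152,-0.26],[0,0,0]]]'

```text
time: 8.43
position: [0.4854, -0.1599, 0.1574]
tcp_rot: [1.876, 2.517, 0.002]
wrist_force: [-0.3, -0.9, 0.9]
width: 0.0404
finger_force: 0.0
```

Run:
```python
from h import *
s=here();print(shift([(-.1093,-.032,.041)],s['position']))
```

```text
t 8.43 world [ 0.4854 -0.1599  0.1574] nest [-0.1084 -0.0323  0.1574] yawx-nest 1.571 zt [ 0.002 -0.    -1.   ] F [-0.3 -0.9  0.9] w 0.0404 ff 0.0 q7 0.24
[[-0.002, -0.0, -0.233]]
```

Emit:
apply_moves --targets '[[-0.06,[-0.002,0,-0.08],[0,0,0]],[-0.06,[-0.002,0,-0.15],[0,0,0]],[-0.06,[-0.002,0,-0.2],[0,0,0]],[-0.06,[-0.002,0,-0.232],[0,0,0]],[-0.06,[-0.002,0,-0.232],[0,0,0]],[-0.06,[-0.002,0,-0.232],[0,0,0]]]'

```text
time: 9.18
position: [0.4842, -0.1602, 0.0415]
tcp_rot: [1.877, 2.516, 0.001]
wrist_force: [-0.3, 0.3, -0.0]
width: 0.0404
finger_force: 0.0
```

Emit:
apply_moves --targets '[[-1,[0,0,0],[0,0,0]],[-1,[0,0,0],[0,0,0]],[-1,[0,0,0],[0,0,0]],[-1,[0,0,0],[0,0,0]],[-1,[0,0,0],[0,0,0]]]' --grip_force 70

```text
time: 9.8
position: [0.4839, -0.1601, 0.0412]
tcp_rot: [1.877, 2.517, 0.001]
wrist_force: [-0.8, -0.6, 6.8]
width: 0.0098
finger_force: 68.4
```

Run:
```python
from h import *
s=here()
```

```text
t 9.80 world [ 0.4839 -0.1601  0.0412] nest [-0.1099 -0.0321  0.0412] yawx-nest 1.570 zt [ 0.002 -0.001 -1.   ] F [-0.8 -0.6  6.8] w 0.0098 ff 68.4 q7 0.12
```

Emit:
apply_moves --targets '[[-1,[-0.004,-0.001,0],[0,0,0]],[-1,[-0.008,-0.002,0],[0,0,0]],[-1,[-0.012,-0.004,0],[0,0,0]],[-1,[-0.016,-0.005,0],[0,0,0]],[-1,[-0.02,-0.006,0],[0,0,0]],[-1,[-0.024,-0.007,0],[0,0,0]],[-1,[-0.028,-0.008,0],[0,0,0]],[-1,[-0.032,-0.01,0],[0,0,0]],[-1,[-0.036,-0.011,0],[0,0,0]],[-1,[-0.04,-0.012,0],[0,0,0]],[-1,[-0.044,-0.013,0],[0,0,0]],[-1,[-0.048,-0.014,0],[0,0,0]],[-1,[-0.052,-0.016,0],[0,0,0]],[-1,[-0.055,-0.017,0],[0,0,0]],[-1,[-0.058,-0.017,0],[0,0,0]],[-1,[-0.058,-0.017,0],[0,0,0]],[-1,[-0.058,-0.017,0],[0,0,0]]]'

```text
time: 11.92
position: [0.4595, -0.1674, 0.0413]
tcp_rot: [1.871, 2.513, 0.012]
wrist_force: [8.9, 2.0, 2.1]
width: 0.0095
finger_force: 68.2
```

Run:
```python
from h import *
s=here()
im=vision.snapshot("wrist");p=np.load("p.npy")
print(proj("wrist",nest(p,[(-.1405,.045,.05),(-.1405,-.015,.05),(-.1405,.05,.05),(.036,.158,.095)])))
a=im[0:384,60:460];cv2.imwrite("pics/f.png",np.hstack([cv2.resize(a,(400,384)),cv2.resize(vision.snapshot("scene")[170:270,210:314],(399,384),interpolation=cv2.INTER_CUBIC)]))
cv2.imwrite("pics/fw.png",im)
```

```text
t 11.93 world [ 0.4595 -0.1674  0.0413] nest [-0.1354 -0.032   0.0413] yawx-nest 1.572 zt [ 0.011  0.001 -1.   ] F [8.9 2.  2.1] w 0.0095 ff 68.2 q7 0.13
[[ 233.36369616   80.81346476]
 [ 235.10776325  238.91513482]
 [ 233.19537917   65.55533772]
 [1529.30408667 -812.35069966]]
```

View pics/f.png

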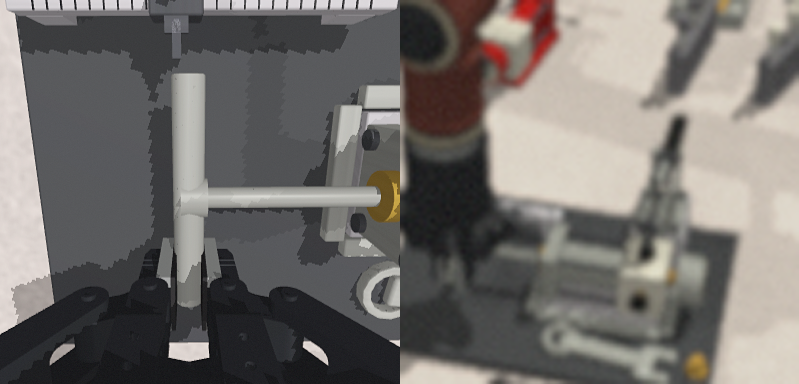

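The blade tip is at about (177,55) and the bar axis at about (188,75). That is roughly 11 px or 4.3 mm short, which agrees with the 25.5 mm of measured travel. I'll pull 5 mm more.

Emit:
apply_moves --targets '[[-1,[-0.004,-0.001,0],[0,0,0]],[-1,[-0.007,-0.002,0],[0,0,0]],[-1,[-0.01,-0.003,0],[0,0,0]],[-1,[-0.01,-0.003,0],[0,0,0]],[-1,[-0.01,-0.003,0],[0,0,0]],[-1,[-0.01,-0.003,0],[0,0,0]],[-1,[-0.01,-0.003,0],[0,0,0]]]'

```text
time: 12.9
position: [0.4552, -0.1686, 0.0413]
tcp_rot: [1.87, 2.513, 0.014]
wrist_force: [10.2, 1.9, 0.5]
width: 0.0096
finger_force: 68.2
```

Run:
```python
from h import *
s=here();im=vision.snapshot("wrist");cv2.imwrite("pics/fw2.png",im)
g=cv2.cvtColor(im,cv2.COLOR_BGR2GRAY).astype(int)
for v in (42,48,54,90,110,140): print(v,g[v,205:285:2].tolist())
```

```text
t 12.90 world [ 0.4552 -0.1686  0.0413] nest [-0.1399 -0.032   0.0413] yawx-nest 1.572 zt [ 0.013  0.002 -1.   ] F [10.2  1.9  0.5] w 0.0096 ff 68.2 q7 0.13
42 [60, 60, 61, 60, 60, 61, 61, 60, 59, 62, 62, 62, 61, 63, 59, 63, 61, 58, 61, 61, 69, 100, 99, 100, 100, 57, 62, 59, 62, 60, 61, 62, 62, 62, 62, 60, 65, 61, 60, 61]
48 [60, 59, 60, 61, 60, 62, 61, 61, 60, 61, 61, 61, 60, 62, 59, 59, 63, 62, 60, 61, 68, 102, 100, 100, 101, 57, 61, 59, 63, 59, 62, 61, 59, 63, 60, 60, 62, 61, 60, 60]
54 [62, 61, 61, 62, 60, 60, 60, 60, 61, 61, 61, 60, 60, 60, 59, 62, 59, 60, 60, 60, 58, 101, 100, 100, 100, 69, 90, 92, 91, 88, 90, 89, 90, 91, 90, 91, 90, 90, 91, 91]
90 [88, 90, 91, 90, 90, 90, 91, 72, 60, 60, 72, 88, 91, 99, 133, 146, 159, 171, 177, 181, 186, 191, 191, 190, 188, 186, 185, 180, 172, 165, 119, 89, 89, 90, 91, 89, 90, 90, 90, 89]
110 [90, 90, 90, 88, 90, 59, 60, 60, 62, 62, 61, 59, 60, 68, 129, 145, 158, 170, 176, 181, 186, 190, 190, 187, 188, 186, 185, 180, 172, 166, 106, 90, 90, 90, 90, 89, 90, 90, 89, 91]
140 [90, 90, 59, 58, 61, 60, 61, 60, 62, 61, 60, 59, 60, 61, 123, 145, 157, 170, 178, 184, 186, 190, 191, 189, 180, 187, 183, 177, 171, 163, 91, 90, 89, 89, 90, 90, 90, 92, 90, 90]
```

The bar axis is at u≈249 and the blade at u≈250, under 0.5 mm apart. The grip is steady and the clamp is down, so I'll hand in.

```bash
python3 -c "
from plant import arm
print(arm.sign_off())"
```

```text
the job is handed in; nothing more can be done
None
```

The job is handed in with the clamp handle down (about 2.2 rad, read from the pictures; pad force was not measured) and the gripper holding the T-handle bar against its spring, within about 0.5 mm of the pointer.

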